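# Load the wide collet chuck into the splined chuck block and hold it down

## Task

I need the collet chuck with the wide hex nut in the chuck block so I can change its cutter. Swing the block's keeper lever fully open, then take that chuck out of the wooden rack, turn it until the splines of its tail mesh with the block's splined bore, and slide it fully home, flange flat on the block, against the ejector spring. Finish still holding it and pressing it down, keeper left open, so that I can swing the keeper over its flange; leave the other two chucks where they stand in the rack.

Things in the scene. Friction and masses are not known exactly. Their poses are not given: they have to be found in the camera images.
- chuck_block: Grey cast block bolted down, fixed: foot 128 x 100 x 11 mm, round upright body 78 mm in diameter, flat top 64 mm above the table, upright splined bore open at the top. Origin on the table on the bore's axis, z up; x points through one of the bore's six grooves and towards the ear with the keeper's pivot.
- bore_mouth (a point): Centre of the bore on the block's flat top, 64 mm above the table. The bore: a plain round mouth 36 mm wide and 7 mm deep that centres a tail, below it six straight grooves 7.4 mm wide at 0, 60, 120 ... degrees from the block's x axis, with lands between them (25.4 mm across the lands).
- ejector (a joint): Brass spring plunger in the bore, 19 mm across, top 26 mm below the block's top when up (0); value grows as it is pressed down, 0.012 m when a chuck is home. It pushes up with 9 N at 0 and 15 N at 0.012, more than a chuck weighs: a chuck that is let go rises 12 mm.
- keeper (a joint): Swing of the keeper lever about its upright pivot (rad): 0 shut, its horseshoe over the bore so that no chuck can seat; grows counter-clockwise from above to 1.75, fully open at the stop. Flat steel, from 9.5 to 15.5 mm above the block's top. Stays where left; 1 to 2 N at the knob swings it. Starts at 0 to 0.25.
- keeper_hinge (a point): On the keeper's upright pivot axis at the lever's underside, 9.5 mm above the block's top and 56 mm from the bore's axis along the block's x. The pivot bolt ends 22 mm above the block's top.
- keeper_knob (a point): Black upright round knob at the lever's free end, 17 mm in diameter, 122 mm from the pivot's axis. This point is on the knob's axis, 12.5 mm below its top and 20 mm above the lever's upper face, and moves with the lever. Shut, the knob lies on the block's -x side; opening swings it to the -y side.
- wide_chuck: Collet chuck, 0.4 to 0.6 kg, the widest hex nut of the three: dark steel, 46 mm across flats, 21 to 51 mm above the flange's underside (collet face to 54 mm). Neck 38 mm, flange 60 mm in diameter and 8 mm thick. Origin at the centre of the flange's underside, z up along its axis; x points through the middle of a flat and through a spline. Stands in the rack; below the flange a 38 mm tail.
- tail_end (a point): Centre of the lower end of the wide chuck's tail, 38 mm below its flange: core 23 mm, six equal splines 5 mm wide, 34 mm across, in line with the nut's six flats, ends tapered at 34 mm below the flange; any of the six positions fits. Splines meet the lands with the flange 27 mm above the block's top, the tail meets the ejector at 12 mm, home is 0.
- slim_chuck: Collet chuck with the narrow hex nut (30 mm across flats, top 55 mm above the flange's underside), same flange and tail; origin at the centre of the flange's underside. Stays in the rack.
- drill_chuck: Keyless drill chuck with a round knurled sleeve 42 mm in diameter and a tapered nose (top 73 mm above the flange's underside), same flange and tail; origin at the centre of the flange's underside. Stays in the rack.
- rack: Plywood rack fixed on the table, 92 x 290 x 50 mm, long side along its y axis, origin at the centre of its underside. Three round holes 39 mm wide, 43 mm deep at -95, 0 and +95 mm along y, a chuck standing in each on its flange (underside 50 mm above the table). Which chuck is where varies.
There are look-alikes about, which are no part of the job. There is more than one size of the chuck_block; the job needs the larger.

How it is judged (in metres and radians):
On the way, in this order (a step that is already met when the one before it is completed fails the run):
1. the keeper lever is swung open, with the wide chuck still in the rack (value of joint keeper above 1.4 rad and distance of wide_chuck from where it was at the start of the episode below 0.03 m), for 0.2 s.
2. the wide chuck's tail is in the mouth of the bore, upright (horizontal distance between wide_chuck and bore_mouth below 0.005 m and z of wide_chuck in the frame of bore_mouth below 0.034 m and angle between wide_chuck's own z axis and vertical below 0.12 rad), for 0.05 s.
At the end, for the whole second after the job is handed in: The wide chuck is home in the block: flange within 2 mm of its top, ejector pressed in over 9 mm, axis within 3 mm, upright within 0.06 rad, at rest; the fingers still hold it (over 4 N), the keeper stands open (over 1.3 rad), the other two chucks are within 15 mm of where they stood (horizontal distance between wide_chuck and bore_mouth below 0.003 m and z of wide_chuck in the frame of bore_mouth below 0.002 m and value of joint ejector above 0.009 m and angle between wide_chuck's own z axis and vertical below 0.06 rad and contact force between the fingers and wide_chuck above 4 N and value of joint keeper above 1.3 rad and linear speed of wide_chuck below 0.02 m/s and distance of each of slim_chuck, drill_chuck from where it was at the start of the episode below 0.015 m); the arm keeps its last pose, push and grip.
It fails at once if the slim chuck is moved more than 15 mm (distance of slim_chuck from where it was at the start of the episode above 0.015 m).
It fails at once if the drill chuck is moved more than 15 mm (distance of drill_chuck from where it was at the start of the episode above 0.015 m).
It also fails if it takes over 54 s, if anything falls off the work surface, if the arm or the gripper's body presses on something with over 40 N, if the wrist force passes 120 N, or if a joint passes its speed limit or range.

## Robot

A 6-joint arm with a two-finger parallel gripper is mounted at the origin on a cart in front of the work surface, level with it; the furniture and walls round the work are solid. World frame = base frame: x ahead of the robot, y to its left, z up, the work surface at z = 0. Lengths are in m, angles in degrees, forces in N, time in s.
With the tool pointing down it reaches from about 0.25 to 0.725 m from the base axis. Payload 9.7 kg.
Tool frame: the origin (TCP) lies on the centre line of the jaws, within the pads' length; the fingertips stand 19 mm ahead of it and the grasp point (between the pads) is the TCP (bot.tcp_to_tips is the z of the fingertips in the tool frame, in m); z points along the fingers, y is the line along which they close (so a half turn about z gives the same grasp; the last joint's range is limited). The gripper opens to 85 mm and grips with 20 to 120 N. Pads are 22 mm wide; open, the fingers measure 114 mm over their backs; the gripper's body (76 mm by 85 mm) begins 54 mm behind the grasp point. The pads swing forward as they close: fully open they stand 13 mm farther back than shut.
Start: joints at [77.292, 4.979, 10.078, 95.1, 0, 90], TCP at [0.121, 0.537, 0.25] pointing down, gripper open.
Joint ranges: [-179.16, 179.16], [-48.56, 103.87], [-65.8, 70.77], [-126.05, 130.52], [-82.76, 87.17], [-180, 180]. Speed limits (degrees/s): [127.2, 127.2, 147.25, 180, 180, 180].

## Interface

Orientations are given as [roll, pitch, yaw] about the fixed x, y, z axes, in that order (R = Rz(yaw) Ry(pitch) Rx(roll)).
In Python, from workcell import bot gives the robot as it stands. The module is installed in compiled form; this text tells all that it offers.
- The arm moves only by the tool play_rows, never from a script. Its argument "increments" is a list of rows, each an object with "slide": the shift along the tool's x, y, z in mm, a list of three; "angular": the turn, a rotation vector about the tool's x, y, z in degrees, a list of three; "claw": the opening, from -1 (shut) to 1 (fully open). In form: [{"slide": [x, y, z], "angular": [rx, ry, rz], "claw": claw}, ...]. A call has 1 to 8 rows; each row shifts and turns the commanded pose from where the row before left it, along the tool's axes as they then stand; what a row does not reach is not made up. A row lasts 1/10 s, in which the tool goes at most 50 mm and 8.59 degrees, less where a joint would pass 70% of its speed; a pose out of reach is approached as far as the arm can. A call is refused whole if a number of a shift passes 50 or a number of a turn 8.59, either way. A call with a gripper value outside its range is refused whole. The fingers move at their own pace and stop on an object; "squeeze" is the grip in N (left out, the last holds). Time passes only in rows, so rows that do not move let the fingers close. It gives the time, the measured TCP pose, the force, the opening and the grip force at its end, in the units of the state.
- bot.get_obs(): the state, without advancing time (a new reading comes with each control period).
- bot.camera(name): name is "scene" or "top" or "wrist"; returns the picture (480x640x3 uint8, red, green, blue); there is no depth.
- bot.camera_info(name): a dict with "fovy" (degrees; the focal length in pixels is half the picture's height over the tangent of half this angle, whatever the lens; pixels are square), "cx", "cy" (the principal point, pixels), "R" (3x3) and "t" (3): a world point X has camera coordinates R X + t. Camera axes: x right, y down, z forward; pixel columns grow to the right and rows downward; lengths in m; the calibration is good to about 2 mm. A picture is of the moment at which its call begins: read the wrist's pose just before it. camera_info takes no time and is no camera call; for the wrist camera it gives the pose at the moment of the call.
- bot.job_done(): hands the job in; it is judged then, once.
The state is a dict: "time": time; "q": joint angles; "qd": joint speeds; "joint_efforts": joint torques, N m; "ee_pos": TCP position; "tcp_rot": TCP orientation; "wrist_force": force on the tool from outside, world axes, zero at the start; "torque": the same for the moment, N m; "opening": finger opening in m; "grasp_force": force on a finger pad.
Only numpy, scipy, OpenCV 4.12 (cv2) and the standard library are available. Lean on these libraries where they do the work, as an engineer would, in place of code of your own. Each camera call takes 0.05 s, during which the arm holds its last target. There are 200 camera calls.

## Working session

There is one attempt and no reset: what is moved stays moved. The work goes in short steps, Python scripts to look and compute and a tool call to move; the robot and the scene stay as the last step left them, time stands still between calls to the robot, and variables do not carry over. Pictures are saved under pics/ and viewed, at most 11 in all, crops included, and the job is handed in when it is done.

Besides the shell and the picture viewer there is one more tool, called after ">>>" as name([rows], argument=value, ...), one row to a line, values as JSON. play_rows: Moves the arm, as the interface text tells. Its arguments: {"type":"object","properties":{"increments":{"type":"array"},"squeeze":{"type":"number"}},"required":["increments"]}

```bash
mkdir -p pics; python3 - <<'E'
from workcell import bot
import cv2,numpy as np
o=bot.get_obs();print(o)
for n in("top","scene"):
    im=bot.camera(n);cv2.imwrite(f"pics/{n}0.png",im[:,:,::-1]);print(n,bot.camera_info(n))
E
```

```text
{'time': 0.0, 'q': array([ 7.72924162e+01,  5.01164103e+00,  1.00322365e+01,  9.50995878e+01,
       -1.47487197e-03,  8.99998380e+01]), 'qd': array([ 0.10126985,  0.0896321 ,  0.00608289,  0.08754436, -0.02673058,
       -0.0767101 ]), 'joint_efforts': array([ 4.32127517e-04, -5.20390821e+01,  4.64803433e+01,  1.65902852e-02,
       -6.89592366e-05,  2.28279816e-06]), 'ee_pos': array([0.12094554, 0.53631554, 0.249558  ]), 'tcp_rot': array([-1.79921008e+02,  1.47464719e-03,  1.67292580e+02]), 'wrist_force': array([-0.37379322, -0.71969645, -0.76630732]), 'torque': array([0.0080675 , 0.01785399, 0.00068038]), 'grasp_force': 0.0, 'opening': 0.08533833648550465}
top {'fovy': 47.81018654596015, 'cx': 311.6216715098022, 'cy': 239.27792803037562, 'R': array([[-0.02666931, -0.99956741, -0.01239949],
       [-0.99146396,  0.02803264, -0.1273318 ],
       [ 0.12762431,  0.0088978 , -0.99178267]]), 't': array([0.08951935, 0.52457892, 0.95721945])}
scene {'fovy': 52.44556679232387, 'cx': 321.2052266505128, 'cy': 241.27010181366933, 'R': array([[ 0.69248755, -0.72141845, -0.00405122],
       [-0.51434289, -0.48976303, -0.70397697],
       [ 0.50587784,  0.489579  , -0.71021125]]), 't': array([-0.28399154,  0.38350645,  0.62962293])}
```

View pics/top0.png

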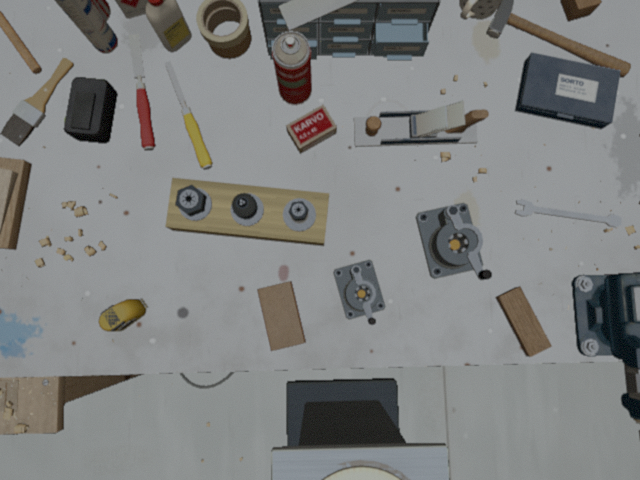

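View pics/scene0.png

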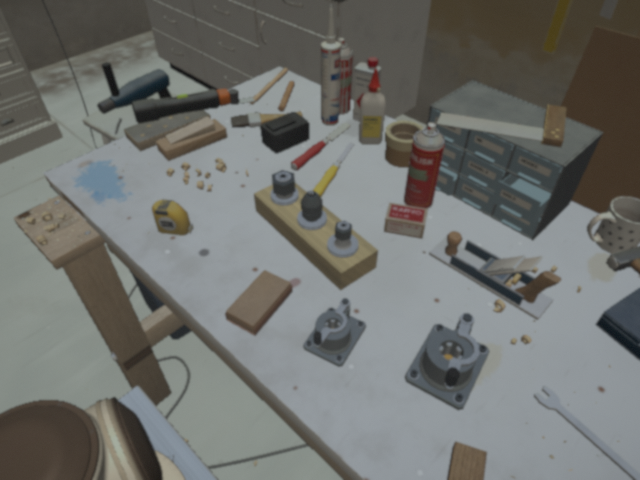

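The top view shows the larger block at about (455,243), its pivot at (455,212) and the knob at (485,274). The rack runs along (170–328, 180–243), with the wide chuck at the left end at (190,200). The slim chuck is on the right and the drill chuck is in the middle.

```bash
cat > h.py <<'E'
from workcell import bot
import cv2,numpy as np
def ray(I,uv,z):
    f=240/np.tan(np.radians(I['fovy']/2)); R=np.array(I['R']);t=np.array(I['t'])
    d=R.T@np.array([(uv[0]-I['cx'])/f,(uv[1]-I['cy'])/f,1]); c=-R.T@t
    return c+d*(z-c[2])/d[2]
def proj(I,X):
    f=240/np.tan(np.radians(I['fovy']/2)); p=np.array(I['R'])@np.array(X)+I['t']
    return np.array([f*p[0]/p[2]+I['cx'],f*p[1]/p[2]+I['cy']])
def snap(n,cam="wrist"):
    I=bot.camera_info(cam);im=bot.camera(cam)[:,:,::-1].copy();cv2.imwrite(f"pics/{n}.png",im);np.save(f"pics/{n}.npy",I,allow_pickle=True);return im,I
E
python3 - <<'E'
from h import *
I=bot.camera_info("top");im=cv2.imread("pics/top0.png")
for n,uv,z in[("knob top",(485,274),.112),("pivot",(455,210),.086),("bore",(456,244),.064),("wide top",(188,198),.104),("drill",(244,204),.12),("slim",(299,209),.105),("rackTL",(173,179),.05),("rackTR",(328,193),.05)]:
    print(n,ray(I,uv,z).round(4))
W=bot.camera_info("wrist");o=bot.get_obs();print(W, (-np.array(W['R']).T@W['t']).round(3))
a=cv2.resize(im[170:260,150:250],None,fx=4,fy=4,interpolation=2);b=cv2.resize(im[195:285,405:505],None,fx=4,fy=4,interpolation=2)
cv2.imwrite("pics/c1.png",np.hstack([a,b]))
E
```

```text
knob top [ 0.4504 -0.2127  0.112 ]
pivot [ 0.5645 -0.1762  0.086 ]
bore [ 0.5074 -0.18    0.064 ]
wide top [0.5955 0.2854 0.104 ]
drill [0.579  0.1868 0.12  ]
slim [0.5706 0.0946 0.105 ]
rackTL [0.6433 0.326  0.05  ]
rackTR [0.6089 0.0429 0.05  ]
{'fovy': 66.86169885957531, 'cx': 319.60771835197266, 'cy': 241.05608184952396, 'R': array([[ 0.2197476 ,  0.97555405, -0.00230033],
       [ 0.93085358, -0.20897186,  0.29973719],
       [ 0.29192912, -0.0680078 , -0.95401904]]), 't': array([-0.54973027, -0.04031914,  0.38113733])} [0.047 0.554 0.374]
```

View pics/c1.png

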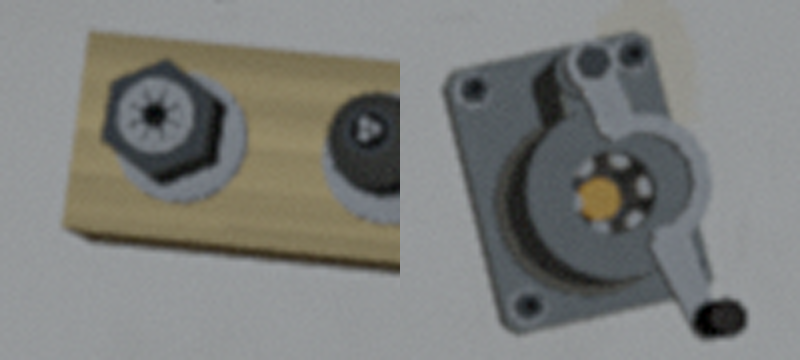

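>>> play_rows([
  {"slide": [0, 0, 0], "angular": [0, 0, 8.5], "claw": 1},
  {"slide": [0, 0, 0], "angular": [0, 0, 8.5], "claw": 1},
  {"slide": [0, 0, 0], "angular": [0, 0, 8.5], "claw": 1},
  {"slide": [0, 0, 0], "angular": [0, 0, 8.5], "claw": 1},
  {"slide": [0, 0, 0], "angular": [0, 0, 8.5], "claw": 1},
  {"slide": [0, 0, 0], "angular": [0, 0, 8.5], "claw": 1},
])

```text
time: 0.7
ee_pos: [0.121, 0.5364, 0.2498]
tcp_rot: [-180.0, 0.0, 115.9]
wrist_force: [-0.4, -0.3, 0.5]
opening: 0.0854
grasp_force: 0.0
```

>>> play_rows([
  {"slide": [-39, 28, 0], "angular": [0, 0, 0], "claw": 1},
  {"slide": [-39, 28, 0], "angular": [0, 0, 0], "claw": 1},
  {"slide": [-39, 28, 0], "angular": [0, 0, 0], "claw": 1},
  {"slide": [-39, 28, 0], "angular": [0, 0, 0], "claw": 1},
  {"slide": [-39, 28, 0], "angular": [0, 0, 0], "claw": 1},
  {"slide": [-39, 28, 0], "angular": [0, 0, 0], "claw": 1},
  {"slide": [-39, 28, 0], "angular": [0, 0, 0], "claw": 1},
  {"slide": [-39, 28, 0], "angular": [0, 0, 0], "claw": 1},
])

```text
time: 1.5
ee_pos: [0.4615, 0.3547, 0.25]
tcp_rot: [-180.0, -0.0, 116.3]
wrist_force: [0.8, 1.1, 0.2]
opening: 0.0854
grasp_force: 0.0
```

>>> play_rows([
  {"slide": [-39, 28, 0], "angular": [0, 0, 0], "claw": 1},
  {"slide": [-39, 28, 0], "angular": [0, 0, 0], "claw": 1},
  {"slide": [-39, 28, 0], "angular": [0, 0, 0], "claw": 1},
  {"slide": [0, 0, 0], "angular": [0, 0, 0], "claw": 1},
  {"slide": [0, 0, 0], "angular": [0, 0, 0], "claw": 1},
])

```text
time: 2.0
ee_pos: [0.5878, 0.2875, 0.2489]
tcp_rot: [-179.9, -0.0, 116.2]
wrist_force: [-0.3, -0.5, 1.1]
opening: 0.0854
grasp_force: 0.0
```

```bash
python3 - <<'E'
from h import *
o=bot.get_obs();print(o['time'],o['ee_pos'],o['tcp_rot'],o['q'])
im,I=snap("w1");print(proj(I,[.5955,.2854,.104]))
E
```

```text
2.0 [0.58781016 0.28745146 0.24886701] [-1.79872141e+02 -9.24927249e-03  1.16176829e+02] [2.60559498e+01 2.03295381e+01 2.80236325e+01 9.78219731e+01
 8.97947841e-03 8.98791001e+01]
[326.75053462 237.29888106]
```

View pics/w1.png

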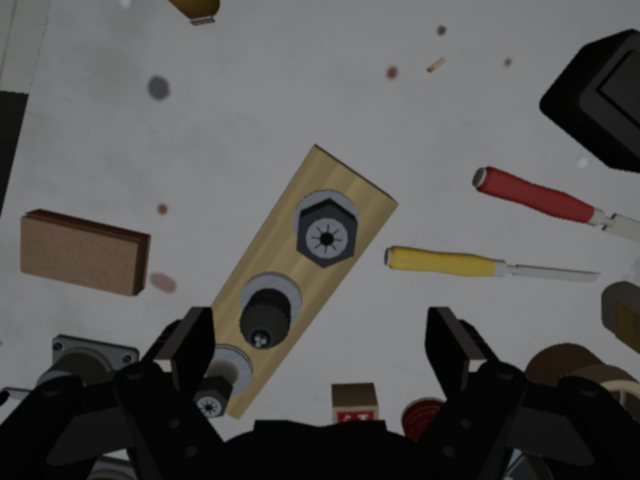

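The wrist view shows the wide chuck's collet face at (327,238), inside the dark hex nut. Its flange peeks out above at about (326,205). The hex has a vertex near the top, at about (325,198).

```bash
python3 - <<'E'
from h import *
im=cv2.imread("pics/w1.png");I=np.load("pics/w1.npy",allow_pickle=True).item()
g=cv2.cvtColor(im,6)
c=g[180:285,280:375]
m=(c<75).astype(np.uint8)
cs,_=cv2.findContours(m,0,1);k=max(cs,key=cv2.contourArea)
h=cv2.convexHull(k).reshape(-1,2)+[280,180]
ap=cv2.approxPolyDP(h.reshape(-1,1,2).astype(np.int32),4,True).reshape(-1,2)
print(ap.tolist())
P=np.array([ray(I,p,.101)[:2] for p in ap]);print(P.round(4).tolist(),P.mean(0))
e=np.roll(P,-1,0)-P
print(np.degrees(np.arctan2(e[:,1],e[:,0])).round(1)%60, np.linalg.norm(e,axis=1).round(4))
# collet face
m2=((g>90)).astype(np.uint8);m3=np.zeros_like(m2);cv2.fillConvexPoly(m3,cv2.convexHull(ap.astype(np.int32)),1);m3=cv2.erode(m3,np.ones((7,7)))
ys,xs=np.where(m2&m3);hh=cv2.convexHull(np.c_[xs,ys].astype(np.int32));(cx,cy),r=cv2.minEnclosingCircle(hh);print(cx,cy,r,ray(I,(cx,cy),.104))
cv2.imwrite("pics/c2.png",cv2.resize(im[180:285,280:375],None,fx=5,fy=5))
T=bot.camera_info("top")
for n,uv,z in[("bore",(458.3,243),.064),("pivot",(453.3,210),.086),("knob",(486.8,274.5),.112)]:print(n,ray(T,uv,z).round(4))
E
```

```text
[[331, 198], [355, 216], [354, 252], [321, 267], [296, 249], [302, 209]]
[[0.5849, 0.3139], [0.6078, 0.3095], [0.6208, 0.2833], [0.603, 0.2602], [0.5784, 0.2652], [0.5689, 0.2965]] [0.59396102 0.2880937 ]
[49.2 56.3 52.2 48.6 47.  47.3] [0.0233 0.0293 0.0291 0.025  0.0327 0.0237]
326.4502258300781 237.77725219726562 19.813703536987305 [0.59546426 0.28495021 0.104     ]
bore [ 0.509  -0.1842  0.064 ]
pivot [ 0.5645 -0.1733  0.086 ]
knob [ 0.4495 -0.2156  0.112 ]
```

View pics/c2.png

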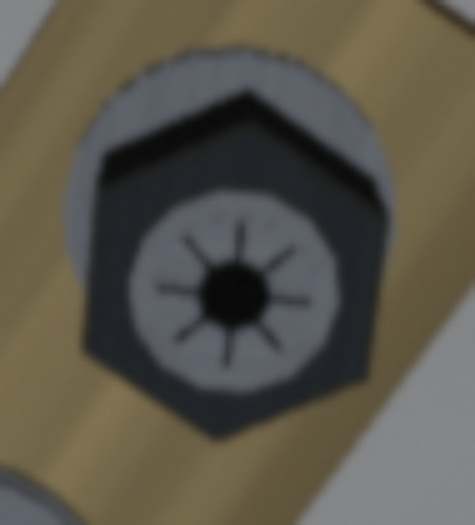

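>>> play_rows([
  {"slide": [-35.5, -31.4, 0], "angular": [0, 0, 0], "claw": 1},
  {"slide": [-35.5, -31.4, 0], "angular": [0, 0, 0], "claw": 1},
  {"slide": [-35.5, -31.4, 0], "angular": [0, 0, 0], "claw": 1},
  {"slide": [-35.5, -31.4, 0], "angular": [0, 0, 0], "claw": 1},
  {"slide": [-35.5, -31.4, 0], "angular": [0, 0, 0], "claw": 1},
  {"slide": [-35.5, -31.4, 0], "angular": [0, 0, 0], "claw": 1},
  {"slide": [-35.5, -31.4, 0], "angular": [0, 0, 0], "claw": 1},
  {"slide": [-35.5, -31.4, 0], "angular": [0, 0, 0], "claw": 1},
])

```text
time: 2.85
ee_pos: [0.4863, -0.0778, 0.2509]
tcp_rot: [179.9, 0.0, 116.4]
wrist_force: [1.5, -0.2, 0.0]
opening: 0.0852
grasp_force: 0.0
```

>>> play_rows([
  {"slide": [-35.5, -31.4, 0], "angular": [0, 0, 0], "claw": 1},
  {"slide": [-35.5, -31.4, 0], "angular": [0, 0, 0], "claw": 1},
  {"slide": [-35.5, -31.4, 0], "angular": [0, 0, 0], "claw": 1},
  {"slide": [0, 0, 0], "angular": [0, 0, 8], "claw": 1},
  {"slide": [0, 0, 0], "angular": [0, 0, 8], "claw": 1},
  {"slide": [0, 0, 0], "angular": [0, 0, 8], "claw": 1},
  {"slide": [0, 0, 0], "angular": [0, 0, 8], "claw": 1},
  {"slide": [0, 0, 0], "angular": [0, 0, 8], "claw": 1},
])

```text
time: 3.65
ee_pos: [0.4503, -0.2133, 0.2508]
tcp_rot: [179.9, 0.0, 76.1]
wrist_force: [0.0, -0.2, -0.4]
opening: 0.0851
grasp_force: 0.0
```

>>> play_rows([
  {"slide": [0, 0, 0], "angular": [0, 0, 8], "claw": 1},
  {"slide": [0, 0, 0], "angular": [0, 0, 8], "claw": 1},
  {"slide": [0, 0, 0], "angular": [0, 0, 8], "claw": 1},
  {"slide": [0, 0, 0], "angular": [0, 0, 8], "claw": 1},
  {"slide": [0, 0, 0], "angular": [0, 0, 8], "claw": 1},
  {"slide": [0, 0, 0], "angular": [0, 0, 8], "claw": 1},
  {"slide": [0, 0, 0], "angular": [0, 0, 8], "claw": 0.3},
  {"slide": [0, 0, 0], "angular": [0, 0, 0], "claw": 0.3},
])

```text
time: 4.45
ee_pos: [0.4503, -0.2135, 0.2507]
tcp_rot: [180.0, -0.0, 20.3]
wrist_force: [0.6, -0.1, 0.1]
opening: 0.0594
grasp_force: 0.0
```

```bash
python3 - <<'E'
from h import *
o=bot.get_obs();print(o['time'],o['ee_pos'],o['tcp_rot'],o['q'],o['opening'],bot.tcp_to_tips)
im,I=snap("w2");print(proj(I,[.4495,-.2156,.112]),proj(I,[.509,-.1842,.064]),proj(I,[.5645,-.1733,.086]))
E
```

```text
4.45 [ 0.45032271 -0.21345291  0.25074607] [ 1.79971778e+02 -4.00646560e-02  2.02776477e+01] [-2.53657051e+01 -2.13701929e+00  2.86956976e+00  9.49584005e+01
  8.91595882e-03  1.34356661e+02] 0.059403217017411906 0.019
[321.59748512 236.3044197 ] [310.6839205  142.49430097] [321.92002388  63.89655471]
```

View pics/w2.png

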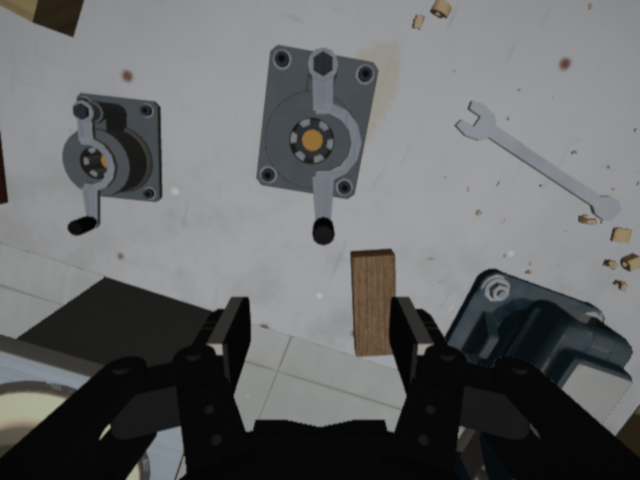

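The picture confirms the positions to within 1–2 mm: knob top at (323,235), bore at (312,141), pivot at (322,64). I'm going down onto the knob now.

>>> play_rows([
  {"slide": [-1, 2, 48], "angular": [0, 0, 0], "claw": 0.3},
  {"slide": [0, 0, 48], "angular": [0, 0, 0], "claw": 0.3},
  {"slide": [0, 0, 25], "angular": [0, 0, 0], "claw": 0.3},
  {"slide": [0, 0, 24], "angular": [0, 0, 0], "claw": 0.3},
  {"slide": [0, 0, 0], "angular": [0, 0, 0], "claw": -0.2},
  {"slide": [0, 0, 0], "angular": [0, 0, 0], "claw": -0.8},
  {"slide": [0, 0, 0], "angular": [0, 0, 0], "claw": -1},
  {"slide": [0, 0, 0], "angular": [0, 0, 0], "claw": -1},
], squeeze=25)

```text
time: 5.3
ee_pos: [0.4509, -0.2171, 0.107]
tcp_rot: [179.9, -0.1, 20.3]
wrist_force: [-0.8, 0.7, 4.1]
opening: 0.0159
grasp_force: 24.8
```

>>> play_rows([
  {"slide": [0, 0, 0], "angular": [0, 0, 0], "claw": -1},
  {"slide": [0, 0, 0], "angular": [0, 0, 0], "claw": -1},
])

```text
time: 5.5
ee_pos: [0.4509, -0.2173, 0.1069]
tcp_rot: [179.9, -0.1, 20.3]
wrist_force: [-1.4, 1.1, 6.4]
opening: 0.0162
grasp_force: 25.1
```

>>> play_rows([
  {"slide": [0.7, 8.4, 0], "angular": [0, 0, -3.95], "claw": -1},
  {"slide": [1.3, 16.75, 0], "angular": [0, 0, -7.9], "claw": -1},
  {"slide": [1.3, 16.75, 0], "angular": [0, 0, -7.9], "claw": -1},
  {"slide": [1.3, 16.75, 0], "angular": [0, 0, -7.9], "claw": -1},
  {"slide": [0, 0, 0], "angular": [0, 0, 0], "claw": -1},
])

```text
time: 6.0
ee_pos: [0.4855, -0.2663, 0.1069]
tcp_rot: [179.8, -0.1, 48.2]
wrist_force: [-0.9, 1.0, 7.1]
opening: 0.016
grasp_force: 25.2
```

>>> play_rows([
  {"slide": [1.2, 16.75, 0], "angular": [0, 0, -7.9], "claw": -1},
  {"slide": [1.2, 16.75, 0], "angular": [0, 0, -7.9], "claw": -1},
  {"slide": [1.2, 16.75, 0], "angular": [0, 0, -7.9], "claw": -1},
  {"slide": [1.2, 16.75, 0], "angular": [0, 0, -7.9], "claw": -1},
  {"slide": [1.2, 16.75, 0], "angular": [0, 0, -7.9], "claw": -1},
  {"slide": [1.2, 16.75, 0], "angular": [0, 0, -7.9], "claw": -1},
  {"slide": [1.2, 16.75, 0], "angular": [0, 0, -7.9], "claw": -1},
  {"slide": [0, 0, 0], "angular": [0, 0, 0], "claw": -1},
])

```text
time: 6.8
ee_pos: [0.5955, -0.2915, 0.107]
tcp_rot: [179.8, -0.0, 103.6]
wrist_force: [-1.4, 6.0, 8.4]
opening: 0.0161
grasp_force: 25.3
```

>>> play_rows([
  {"slide": [0.5, 7, 0], "angular": [0, 0, -3.5], "claw": -1},
  {"slide": [0, 0, 0], "angular": [0, 0, 0], "claw": -1},
  {"slide": [0, 0, 0], "angular": [0, 0, 0], "claw": 0},
  {"slide": [0, 0, 0], "angular": [0, 0, 0], "claw": 0.3},
  {"slide": [0, 0, 0], "angular": [0, 0, 0], "claw": 0.3},
  {"slide": [0, 0, -48], "angular": [0, 0, 0], "claw": 0.3},
  {"slide": [0, 0, -48], "angular": [0, 0, 0], "claw": 1},
  {"slide": [0, 0, -48], "angular": [0, 0, 0], "claw": 1},
])

```text
time: 7.6
ee_pos: [0.5994, -0.2906, 0.2508]
tcp_rot: [-180.0, -0.0, 106.7]
wrist_force: [1.0, -0.5, -0.3]
opening: 0.082
grasp_force: 0.0
```

```bash
python3 - <<'E'
from h import *
o=bot.get_obs();print(o['time'],o['ee_pos'],o['tcp_rot'],o['q'])
im,I=snap("w3");t,T=snap("t3","top")
u=proj(I,[.509,-.1842,.064]).astype(int);v=proj(T,[.509,-.1842,.064]).astype(int);print(u,v)
def crop(im,u,w,h,s):
    x0=int(np.clip(u[0]-w,0,640-2*w));y0=int(np.clip(u[1]-h,0,480-2*h));print(x0,y0);return cv2.resize(im[y0:y0+2*h,x0:x0+2*w],None,fx=s,fy=s,interpolation=2)
cv2.imwrite("pics/c3.png",np.hstack([crop(im,u,80,100,2.5),crop(t,v,40,50,5)]))
E
```

```text
7.6 [ 0.59942169 -0.29063949  0.25081818] [-1.79974507e+02 -1.25282239e-02  1.06725336e+02] [-2.58639865e+01  2.21700356e+01  3.06350519e+01  9.84922630e+01
 -8.02833116e-03  4.74106769e+01]
[246  57] [458 243]
166 0
418 193
```

View pics/c3.png

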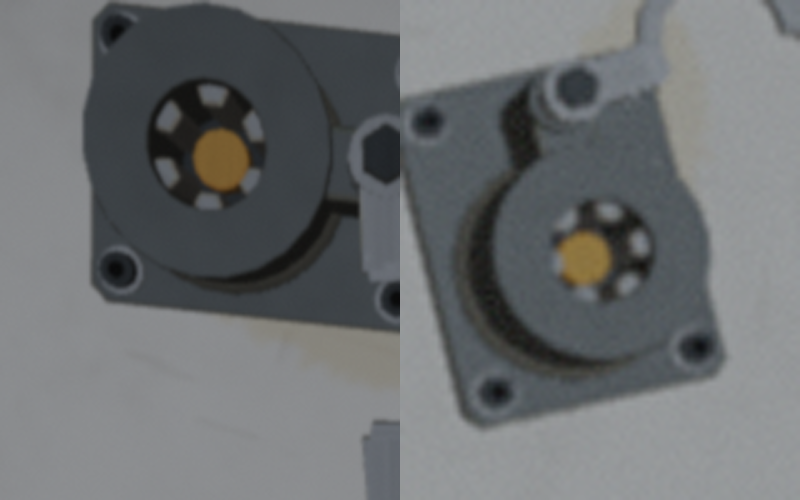

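Keeper is open: the lever now points to the upper right in the top view. Bore mouth is at about (249,57) in the wrist picture and (458.7,243) in the top picture.

```bash
cat >> h.py <<'E'
def bore(im,I,guess,z=.064):
    u=proj(I,[guess[0],guess[1],z]); e=np.linalg.norm(proj(I,[guess[0]+.024,guess[1],z])-u)
    hsv=cv2.cvtColor(im,cv2.COLOR_BGR2HSV);g=hsv[:,:,2].astype(float)
    yy,xx=np.mgrid[:480,:640];d=np.hypot(xx-u[0],yy-u[1])
    ring=(d>e*1.05)&(d<e*1.25);ref=np.median(g[ring])
    m=((np.abs(g-ref)>16)|(hsv[:,:,1]>110))&(d<e*.98)
    k=cv2.morphologyEx(m.astype(np.uint8),cv2.MORPH_OPEN,np.ones((2,2)))
    ys,xs=np.where(k);hh=cv2.convexHull(np.c_[xs,ys].astype(np.int32)).reshape(-1,2)
    P=np.array([ray(I,p,z)[:2] for p in hh]);P=P.astype(np.float32)
    A=np.c_[2*P,np.ones(len(P))];s=np.linalg.lstsq(A,(P**2).sum(1),rcond=None)[0]
    return s[:2],np.sqrt(s[2]+s[0]**2+s[1]**2)
E
python3 - <<'E'
from h import *
for n in("w2","w3","t3"):
    im=cv2.imread(f"pics/{n}.png");I=np.load(f"pics/{n}.npy",allow_pickle=True).item()
    print(n,bore(im,I,[.509,-.185]))
T=bot.camera_info("top")
T3=np.load("pics/w3.npy",allow_pickle=True).item()
print(ray(T3,(249,57.2),.064),ray(T,(458.7,243),.064),ray(np.load("pics/w2.npy",allow_pickle=True).item(),(312.5,141.5),.064))
# groove angle from bright lands, w3 and t3
for n in("w3","t3"):
    im=cv2.imread(f"pics/{n}.png");I=np.load(f"pics/{n}.npy",allow_pickle=True).item()
    hsv=cv2.cvtColor(im,cv2.COLOR_BGR2HSV);u=proj(I,[.509,-.185,.057]);e=np.linalg.norm(proj(I,[.509+.018,-.185,.057])-u)
    yy,xx=np.mgrid[:480,:640];m=((hsv[:,:,2]>130)&(hsv[:,:,1]<70)&(np.hypot(xx-u[0],yy-u[1])<e*.98)).astype(np.uint8)
    c,l,st,ce=cv2.connectedComponentsWithStats(m)
    for i in range(1,c):
        if st[i,4]>4:
            p=ray(I,ce[i],.057);print(n,st[i,4],p.round(4),np.degrees(np.arctan2(p[1]+.1845,p[0]-.509)).round(1))
E
```

```text
w2 (array([ 0.50800248, -0.18638696]), np.float64(0.019804317611560145))
w3 (array([ 0.51091124, -0.18460535]), np.float64(0.018530263456696814))
t3 (array([ 0.50801152, -0.18564144]), np.float64(0.018110435405133664))
[ 0.51078879 -0.18356564  0.064     ] [ 0.50901247 -0.18489845  0.064     ] [ 0.51026803 -0.18533889  0.064     ]
```

>>> play_rows([
  {"slide": [42.4, -18.8, 13], "angular": [0, 0, 0], "claw": 1},
  {"slide": [42.4, -18.8, 13], "angular": [0, 0, 0], "claw": 1},
  {"slide": [42.4, -18.8, 13], "angular": [0, 0, 5.7], "claw": 1},
  {"slide": [0, 0, 0], "angular": [0, 0, 0], "claw": 1},
  {"slide": [0, 0, 0], "angular": [0, 0, 0], "claw": 1},
])

```text
time: 8.2
ee_pos: [0.5087, -0.1845, 0.2104]
tcp_rot: [180.0, 0.0, 101.1]
wrist_force: [0.1, 0.2, 0.9]
opening: 0.0853
grasp_force: 0.0
```

```bash
python3 - <<'E'
from h import *
o=bot.get_obs();print(o['time'],o['ee_pos'],o['tcp_rot'],o['q'])
im,I=snap("w4");print(proj(I,[.509,-.1845,.064]),bore(im,I,[.509,-.185]))
E
```

```text
8.2 [ 0.50872743 -0.18454465  0.21041178] [1.79980932e+02 2.38545177e-02 1.01111297e+02] [-1.99334032e+01  3.07589851e+00  3.64121240e+00  9.05366754e+01
 -1.06043981e-02  5.89552927e+01]
[318.88193443 230.38588289] (array([ 0.51138005, -0.18524741]), np.float64(0.018455235503565884))
```

>>> play_rows([
  {"slide": [0, 0, 0], "angular": [0, 0, -8.5], "claw": 1},
  {"slide": [0, 0, 0], "angular": [0, 0, -8.5], "claw": 1},
  {"slide": [0, 0, 0], "angular": [0, 0, -8.5], "claw": 1},
  {"slide": [0, 0, 0], "angular": [0, 0, -8.5], "claw": 1},
  {"slide": [0, 0, 0], "angular": [0, 0, -8.5], "claw": 1},
  {"slide": [0, 0, 0], "angular": [0, 0, -8.5], "claw": 1},
  {"slide": [0, 0, 0], "angular": [0, 0, -8.5], "claw": 1},
  {"slide": [0, 0, 0], "angular": [0, 0, -8.5], "claw": 1},
])

```text
time: 9.05
ee_pos: [0.5108, -0.1864, 0.211]
tcp_rot: [-180.0, 0.1, 169.4]
wrist_force: [-0.2, -0.4, -0.2]
opening: 0.0854
grasp_force: 0.0
```

>>> play_rows([
  {"slide": [0, 0, 0], "angular": [0, 0, -8.5], "claw": 1},
  {"slide": [0, 0, 0], "angular": [0, 0, -8.5], "claw": 1},
  {"slide": [0, 0, 0], "angular": [0, 0, -8.5], "claw": 1},
  {"slide": [0, 0, 0], "angular": [0, 0, -8.5], "claw": 1},
  {"slide": [0, 0, 0], "angular": [0, 0, -8.5], "claw": 1},
  {"slide": [0, 0, 0], "angular": [0, 0, -8.5], "claw": 1},
  {"slide": [0, 0, 0], "angular": [0, 0, -8.5], "claw": 1},
  {"slide": [0, 0, 0], "angular": [0, 0, -8.5], "claw": 1},
])

```text
time: 9.85
ee_pos: [0.5108, -0.1864, 0.211]
tcp_rot: [-179.9, 0.0, -122.6]
wrist_force: [-0.0, -0.9, -0.4]
opening: 0.0852
grasp_force: 0.0
```

>>> play_rows([
  {"slide": [0, 0, 0], "angular": [0, 0, -8.5], "claw": 1},
  {"slide": [0, 0, 0], "angular": [0, 0, -8.5], "claw": 1},
  {"slide": [0, 0, 0], "angular": [0, 0, -8.5], "claw": 1},
  {"slide": [0, 0, 0], "angular": [0, 0, -8.5], "claw": 1},
  {"slide": [0, 0, 0], "angular": [0, 0, -8.5], "claw": 1},
  {"slide": [0, 0, 0], "angular": [0, 0, 0], "claw": 1},
  {"slide": [0, 0, 0], "angular": [0, 0, 0], "claw": 1},
])

```text
time: 10.55
ee_pos: [0.5102, -0.1858, 0.2106]
tcp_rot: [-180.0, -0.0, -80.7]
wrist_force: [0.8, -0.1, -0.2]
opening: 0.0852
grasp_force: 0.0
```

```bash
python3 - <<'E'
from h import *
o=bot.get_obs();print(o['time'],o['ee_pos'],o['tcp_rot'],o['q'])
im,I=snap("w5");print(proj(I,[.509,-.1845,.064]),bore(im,I,[.509,-.185]))
b=cv2.imread("pics/w4.png");I4=np.load("pics/w4.npy",allow_pickle=True).item();out=[]
for a,J in((b,I4),(im,I)):
    u=proj(J,[.509,-.1845,.064]).astype(int);x,y=u[0]-50,u[1]-60;print(x,y);out.append(cv2.resize(a[y:y+120,x:x+100],None,fx=4,fy=4,interpolation=2))
cv2.imwrite("pics/c5.png",np.hstack(out))
E
```

```text
10.55 [ 0.5101534  -0.18584006  0.210639  ] [-1.79960216e+02 -2.72536494e-02 -8.07325104e+01] [-2.00136942e+01  3.30393863e+00  3.90463920e+00  9.05526698e+01
 -4.31306080e-03 -1.19281195e+02]
[321.90976287 232.41350442] (array([ 0.50935048, -0.18320279]), np.float64(0.01848311251340298))
268 170
271 172
```

View pics/c5.png

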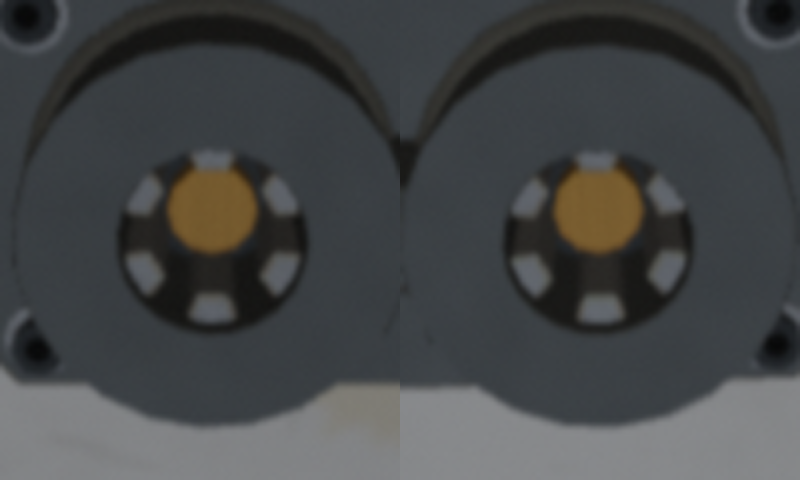

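The two opposite-yaw views agree. Averaged, the bore is at (0.5104, -0.1842), and the grooves line up with tool y at yaw 101.1 (-78.9). Next is the chuck.

>>> play_rows([
  {"slide": [0, 0, 0], "angular": [0, 0, -5.6], "claw": 1},
  {"slide": [0, 0, 0], "angular": [0, 0, -5.6], "claw": 1},
  {"slide": [-37.4, -22.2, -3.4], "angular": [0, 0, 0], "claw": 1},
  {"slide": [-37.4, -22.2, -3.4], "angular": [0, 0, 0], "claw": 1},
  {"slide": [-37.4, -22.2, -3.4], "angular": [0, 0, 0], "claw": 1},
  {"slide": [-37.4, -22.2, -3.4], "angular": [0, 0, 0], "claw": 1},
  {"slide": [-37.4, -22.2, -3.4], "angular": [0, 0, 0], "claw": 1},
  {"slide": [-37.4, -22.2, -3.4], "angular": [0, 0, 0], "claw": 1},
])

```text
time: 11.4
ee_pos: [0.5548, 0.0737, 0.2312]
tcp_rot: [-180.0, -0.0, -69.5]
wrist_force: [1.8, 0.1, 0.0]
opening: 0.0856
grasp_force: 0.0
```

>>> play_rows([
  {"slide": [-37.4, -22.2, -3.4], "angular": [0, 0, 0], "claw": 1},
  {"slide": [-37.4, -22.2, -3.4], "angular": [0, 0, 0], "claw": 1},
  {"slide": [-37.4, -22.2, -3.4], "angular": [0, 0, 0], "claw": 1},
  {"slide": [-37.4, -22.2, -3.4], "angular": [0, 0, 0], "claw": 1},
  {"slide": [-37.4, -22.2, -3.4], "angular": [0, 0, 0], "claw": 1},
  {"slide": [0, 0, 0], "angular": [0, 0, 0], "claw": 1},
  {"slide": [0, 0, 0], "angular": [0, 0, 0], "claw": 1},
  {"slide": [0, 0, 0], "angular": [0, 0, 0], "claw": 1},
])

```text
time: 12.2
ee_pos: [0.5921, 0.2854, 0.2477]
tcp_rot: [180.0, -0.0, -69.4]
wrist_force: [0.0, -0.2, 1.4]
opening: 0.0852
grasp_force: 0.0
```

```bash
python3 - <<'E'
from h import *
o=bot.get_obs();print(o['time'],o['ee_pos'],o['tcp_rot'],o['q'])
im,I=snap("w6");g=cv2.cvtColor(im,6);u=proj(I,[.595,.2855,.104]);print(u)
x,y=(u-50).astype(int);c=im[y:y+100,x:x+100]
yy,xx=np.mgrid[:480,:640];d=np.hypot(xx-u[0],yy-u[1]);
m=((g>90)&(d<24)).astype(np.uint8);n,l,st,ce=cv2.connectedComponentsWithStats(m);i=1+np.argmax(st[1:,4])
hh=cv2.convexHull(np.argwhere(l==i)[:,::-1].astype(np.int32).copy());(cx,cy),r=cv2.minEnclosingCircle(hh);print(cx,cy,r,cv2.fitEllipse(hh),ray(I,cv2.fitEllipse(hh)[0],.104))
print(x,y);cv2.imwrite("pics/c6.png",cv2.resize(c,None,fx=5,fy=5,interpolation=2))
E
```

```text
12.2 [0.5921359  0.28539202 0.24773316] [ 1.79995201e+02 -1.46216619e-02 -6.93687989e+01] [ 2.57384141e+01  2.06270430e+01  2.82795505e+01  9.76585887e+01
 -1.41364354e-02 -8.48927856e+01]
[317.03258444 230.56248661]
316.9474182128906 229.39620971679688 20.116731643676758 ((316.8868713378906, 229.2004852294922), (39.11284255981445, 40.09760665893555), 98.4442138671875) [0.59548427 0.28452479 0.104     ]
267 180
```

View pics/c6.png

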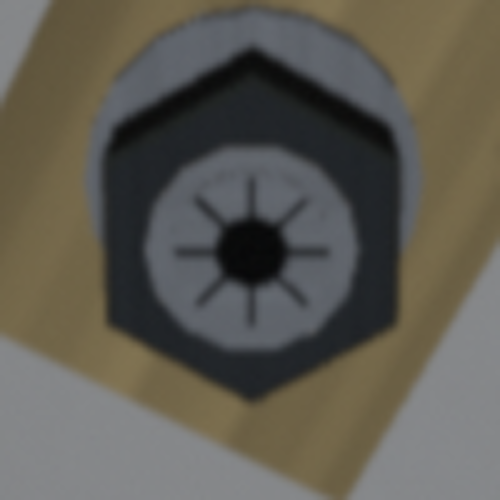

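The nut sits squarely in line with the tool at this yaw. Its collet centre is at (317,229), which puts the chuck at (0.5955, 0.2847). I'm descending to grip it.

>>> play_rows([
  {"slide": [1.8, -3, 45], "angular": [0, 0, 0], "claw": 1},
  {"slide": [0, 0, 45], "angular": [0, 0, 0], "claw": 1},
  {"slide": [0, 0, 35], "angular": [0, 0, 0], "claw": 1},
  {"slide": [0, 0, 20], "angular": [0, 0, 0], "claw": 1},
  {"slide": [0, 0, 14], "angular": [0, 0, 0], "claw": 1},
  {"slide": [0, 0, 0], "angular": [0, 0, 0], "claw": 0.4},
  {"slide": [0, 0, 0], "angular": [0, 0, 0], "claw": 0.2},
  {"slide": [0, 0, 0], "angular": [0, 0, 0], "claw": -0.2},
], squeeze=90)

```text
time: 13.05
ee_pos: [0.5961, 0.2856, 0.0911]
tcp_rot: [-179.8, 0.0, -69.3]
wrist_force: [-8.2, -6.0, 13.9]
opening: 0.0446
grasp_force: 91.0
```

>>> play_rows([
  {"slide": [0, 0, 0], "angular": [0, 0, 0], "claw": -1},
  {"slide": [0, 0, 0], "angular": [0, 0, 0], "claw": -1},
  {"slide": [0, 0, 0], "angular": [0, 0, 0], "claw": -1},
  {"slide": [0, 0, 0], "angular": [0, 0, 0], "claw": -1},
])

```text
time: 13.45
ee_pos: [0.5964, 0.2858, 0.0911]
tcp_rot: [-179.8, 0.0, -69.3]
wrist_force: [-1.0, -1.5, 6.4]
opening: 0.0444
grasp_force: 94.7
```

>>> play_rows([
  {"slide": [0, 0, -15], "angular": [0, 0, 0], "claw": -1},
  {"slide": [0, 0, -30], "angular": [0, 0, 0], "claw": -1},
  {"slide": [0, 0, -40], "angular": [0, 0, 0], "claw": -1},
  {"slide": [0, 0, -40], "angular": [0, 0, 0], "claw": -1},
  {"slide": [0, 0, 0], "angular": [0, 0, 0], "claw": -1},
])

```text
time: 13.95
ee_pos: [0.5968, 0.2863, 0.2213]
tcp_rot: [-179.5, 0.0, -69.3]
wrist_force: [-0.0, 0.2, -4.6]
opening: 0.0445
grasp_force: 93.8
```

>>> play_rows([
  {"slide": [20, 12.5, 0], "angular": [0, 0, 0], "claw": -1},
  {"slide": [37.2, 22.4, 0], "angular": [0, 0, 0], "claw": -1},
  {"slide": [37.2, 22.4, 0], "angular": [0, 0, 0], "claw": -1},
  {"slide": [37.2, 22.4, 0], "angular": [0, 0, 0], "claw": -1},
  {"slide": [37.2, 22.4, 0], "angular": [0, 0, 0], "claw": -1},
  {"slide": [37.2, 22.4, 0], "angular": [0, 0, 0], "claw": -1},
  {"slide": [37.2, 22.4, 0], "angular": [0, 0, 0], "claw": -1},
  {"slide": [37.2, 22.4, 0], "angular": [0, 0, 0], "claw": -1},
])

```text
time: 14.75
ee_pos: [0.5355, -0.0382, 0.2133]
tcp_rot: [180.0, 0.0, -69.2]
wrist_force: [0.1, -0.6, -4.6]
opening: 0.0445
grasp_force: 93.8
```

>>> play_rows([
  {"slide": [37.2, 22.4, 0], "angular": [0, 0, 0], "claw": -1},
  {"slide": [37.2, 22.4, 0], "angular": [0, 0, 0], "claw": -1},
  {"slide": [37.2, 22.4, 0], "angular": [0, 0, 0], "claw": -1},
  {"slide": [17.2, 10.4, 0], "angular": [0, 0, 0], "claw": -1},
  {"slide": [0, 0, 0], "angular": [0, 0, 4.8], "claw": -1},
  {"slide": [0, 0, 0], "angular": [0, 0, 4.8], "claw": -1},
  {"slide": [0, 0, 0], "angular": [0, 0, 0], "claw": -1},
  {"slide": [0, 0, 0], "angular": [0, 0, 0], "claw": -1},
])

```text
time: 15.55
ee_pos: [0.5093, -0.1844, 0.2134]
tcp_rot: [180.0, 0.0, -78.7]
wrist_force: [-0.2, -0.4, -4.8]
opening: 0.0444
grasp_force: 93.9
```

```bash
python3 - <<'E'
from h import *
o=bot.get_obs();print(o['time'],o['ee_pos'],o['tcp_rot'],o['wrist_force'])
im,I=snap("w7");t,T=snap("t7","top");s,S=snap("s7","scene")
b=[.5104,-.1842]
print(proj(I,o['ee_pos']+[0,0,.014]),proj(I,b+[.064]))
u=proj(S,b+[.12]).astype(int);print(u)
x=np.clip(u[0]-60,0,520);y=u[1]-75;print(x,y)
cv2.imwrite("pics/c7.png",np.hstack([im[:450,170:490],cv2.resize(s[y:y+150,x:x+120],None,fx=3,fy=3,interpolation=2)]))
E
```

```text
15.55 [ 0.50930619 -0.18443867  0.21341074] [ 1.79969165e+02  2.03130824e-02 -7.87126685e+01] [-0.20813705 -0.38291049 -4.8178203 ]
[321.85384281 353.47996441] [319.03718977 229.46175024]
[459 327]
399 252
```

View pics/c7.png

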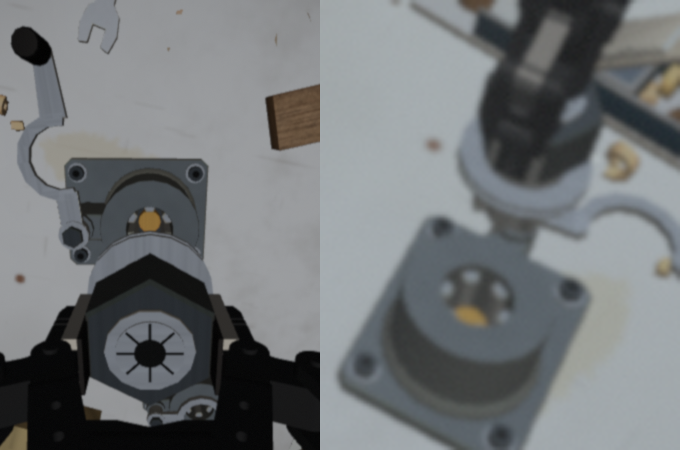

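The wrist view shows the collet face at (320,354), with the bore's brass plunger straight beyond it at (320,221). The keeper is clear, and the axis is within about 1 mm. I'm lowering it by feel.

>>> play_rows([
  {"slide": [0, 0, 30], "angular": [0, 0, 0], "claw": -1},
  {"slide": [0, 0, 25], "angular": [0, 0, 0], "claw": -1},
  {"slide": [0, 0, 10], "angular": [0, 0, 0], "claw": -1},
  {"slide": [0, 0, 5], "angular": [0, 0, 0], "claw": -1},
  {"slide": [0, 0, 3], "angular": [0, 0, 0], "claw": -1},
  {"slide": [0, 0, 0], "angular": [0, 0, 0], "claw": -1},
])

```text
time: 16.3
ee_pos: [0.5098, -0.1846, 0.1414]
tcp_rot: [-180.0, -0.0, -78.8]
wrist_force: [0.2, -0.3, -5.0]
opening: 0.0442
grasp_force: 93.7
```

>>> play_rows([
  {"slide": [0, 0, 2], "angular": [0, 0, 0], "claw": -1},
  {"slide": [0, 0, 2], "angular": [0, 0, 0], "claw": -1},
  {"slide": [0, 0, 2], "angular": [0, 0, 0], "claw": -1},
  {"slide": [0, 0, 0], "angular": [0, 0, 0], "claw": -1},
])

```text
time: 16.7
ee_pos: [0.5094, -0.1845, 0.1345]
tcp_rot: [180.0, 0.0, -78.9]
wrist_force: [0.0, 1.4, -4.6]
opening: 0.0445
grasp_force: 93.7
```

>>> play_rows([
  {"slide": [0, 0, 2], "angular": [0, 0, 0], "claw": -1},
  {"slide": [0, 0, 2], "angular": [0, 0, 0], "claw": -1},
  {"slide": [0, 0, 2], "angular": [0, 0, 0], "claw": -1},
  {"slide": [0, 0, 0], "angular": [0, 0, 0], "claw": -1},
])

```text
time: 17.1
ee_pos: [0.5093, -0.1845, 0.1282]
tcp_rot: [180.0, 0.0, -78.9]
wrist_force: [0.3, 0.1, -4.7]
opening: 0.0447
grasp_force: 93.7
```

The splines are meshed: there is no contact force with the flange about 23 mm above the top.

>>> play_rows([
  {"slide": [0, 0, 4], "angular": [0, 0, 0], "claw": -1},
  {"slide": [0, 0, 4], "angular": [0, 0, 0], "claw": -1},
  {"slide": [0, 0, 4], "angular": [0, 0, 0], "claw": -1},
  {"slide": [0, 0, 4], "angular": [0, 0, 0], "claw": -1},
  {"slide": [0, 0, 0], "angular": [0, 0, 0], "claw": -1},
], squeeze=110)

```text
time: 17.6
ee_pos: [0.5094, -0.1846, 0.1131]
tcp_rot: [-180.0, -0.0, -78.9]
wrist_force: [-3.8, 0.9, 6.3]
opening: 0.0445
grasp_force: 117.8
```

>>> play_rows([
  {"slide": [0, 0, 3], "angular": [0, 0, 0], "claw": -1},
  {"slide": [0, 0, 3], "angular": [0, 0, 0], "claw": -1},
  {"slide": [0, 0, 1], "angular": [0, 0, 0], "claw": -1},
  {"slide": [0, 0, 0], "angular": [0, 0, 0], "claw": -1},
])

```text
time: 18.0
ee_pos: [0.5095, -0.1847, 0.1069]
tcp_rot: [-180.0, -0.0, -78.9]
wrist_force: [-4.1, 0.9, 8.6]
opening: 0.044
grasp_force: 117.9
```

>>> play_rows([
  {"slide": [0, 0, 1.5], "angular": [0, 0, 0], "claw": -1},
  {"slide": [0, 0, 1], "angular": [0, 0, 0], "claw": -1},
  {"slide": [0, 0, 0.5], "angular": [0, 0, 0], "claw": -1},
  {"slide": [0, 0, 0], "angular": [0, 0, 0], "claw": -1},
])

```text
time: 18.4
ee_pos: [0.5095, -0.1847, 0.1053]
tcp_rot: [-179.9, -0.1, -78.9]
wrist_force: [-8.1, 2.9, 17.9]
opening: 0.0444
grasp_force: 119.4
```

>>> play_rows([
  {"slide": [0, 0, 1], "angular": [0, 0, 0], "claw": -1},
  {"slide": [0, 0, 1], "angular": [0, 0, 0], "claw": -1},
  {"slide": [0, 0, 0], "angular": [0, 0, 0], "claw": -1},
  {"slide": [0, 0, 0], "angular": [0, 0, 0], "claw": -1},
])

```text
time: 18.8
ee_pos: [0.5094, -0.1847, 0.1051]
tcp_rot: [-179.8, -0.1, -78.9]
wrist_force: [-14.0, 4.9, 32.0]
opening: 0.0442
grasp_force: 121.5
```

```bash
python3 - <<'E'
from h import *
o=bot.get_obs();print(o['time'],o['ee_pos'],o['tcp_rot'],o['wrist_force'],o['torque'])
s,S=snap("s8","scene");u=proj(S,[.5097,-.1847,.08]).astype(int);x,y=min(u[0]-60,520),u[1]-60
w,I=snap("w8")
cv2.imwrite("pics/c8.png",np.hstack([cv2.resize(s[y:y+120,x:x+100],None,fx=4,fy=4,interpolation=2),w[:,150:490]]))
E
```

```text
18.8 [ 0.50944645 -0.18466288  0.10510792] [-1.79846213e+02 -1.05080091e-01 -7.88625677e+01] [-13.99536866   4.92296831  32.03764475] [ 1.06099689  3.21450118 -0.02497841]
```

View pics/c8.png

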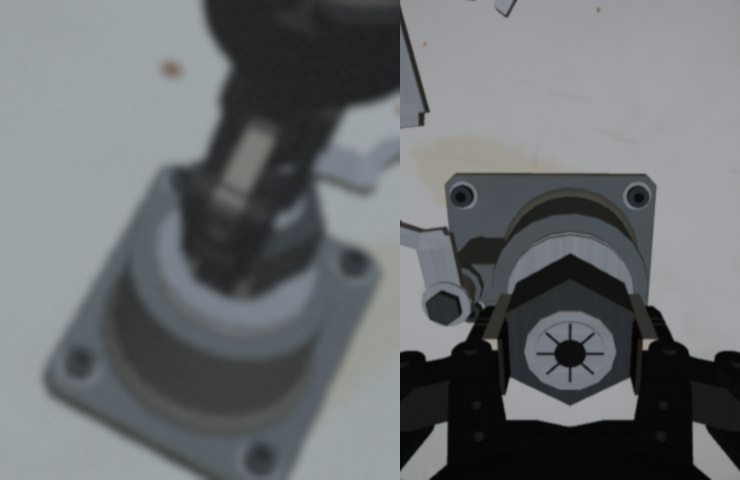

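The picture shows the flange flat on the block top with the keeper clear of it. The TCP stopped at 0.1051 m, which matches the expected home height, and pressing further only raises the force.

```bash
python3 -c "
from workcell import bot
print(bot.job_done())"
```

```text
the job is handed in; nothing more can be done
None
```

I handed the job in at about 19 s: the wide-nut chuck is home in the larger block, flange flat on its top, still gripped and pressed down with about 32 N, and the keeper is open; the other two chucks weren't touched, and the hand-in call returned no verdict.

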